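Pour the bolts into the bolt jar

TASK

Put the bolts away in the bolt jar: swing the jar's cover fully open, then lay the stray bolt from the bench lengthwise in the pouring chute with the two that are there. Lift the chute by its handle, hold its nose over the jar's mouth and tip it until all three bolts have slid into the jar, then set the chute down flat on the bench and let go of it, and last swing the cover fully shut. Do not shove the other things about.

Things in the scene. Friction and masses are not known exactly. Their poses are not given: they have to be found in the camera images.
- jar: bolt jar, a round bare-metal pot screwed to the bench, 104 mm across, 120 mm high, straight for 83 mm, then drawn in to a neck 66 mm across outside; 3 mm walls. Origin: centre of its underside, z up. The cover's pivot lies at its own (0, -47 mm), 47 mm from the mouth's centre.
- mouth (a point): centre of the jar's round mouth, level with the rim, 120 mm above the bench; the clear opening is 60 mm across.
- cover (a joint): flat round steel swivel cover (72 mm across, 121 to 125 mm above the bench) that turns about a vertical pivot at the jar's own (0, -47 mm). 0 = shut (centred on the mouth), growing anticlockwise seen from above, 2.1 rad = fully open at the stop. It stays where it is left (about 1 N at the knob moves it). It may start slightly ajar.
- knob (a point): upright black knob on the cover, 16 mm across; this point is the knob's mid height, 140 mm above the bench, the knob reaches from 129 to 151 mm; 69 mm from the pivot. With the cover shut the knob stands at the jar's own (0, +22 mm).
- chute: pouring chute, a loose steel trough 200 mm long, flat floor 30 mm wide and 3 mm thick, walls leaning outward to 59 mm across at the rim 26 mm up, shut at the back, open at the nose. Own x points to the nose, z up; origin: centre of its underside. It weighs about 0.3 kg. Its floor is slippery: bolts begin to slide at about 18 to 26 degrees of tilt. A black bar handle runs lengthwise over its rear half, held at the back end only.
- handle (a point): a good place to pinch the chute's handle, at the chute's own (-50, 0, 67) mm. The bar is 16 mm wide (chute's y), 26 mm high (54 to 80 mm above the chute's underside) and runs along the chute's x from -111 to -11 mm.
- spout (a point): middle of the open nose edge of the chute's floor, at the chute's own (100, 0, 3) mm.
- bolt_a: hex bolt, bright steel, 52 mm long, 16 mm wide, 18 mm high as it lies. Origin: middle of its underside as it lies; its own y runs along the shank. About 50 g. Lies lengthwise at the back of the chute, under the handle, about 66 mm behind the chute's middle.
- bolt_b: hex bolt, bright steel, 52 mm long, 16 mm wide, 18 mm high as it lies. Origin: middle of its underside as it lies; its own y runs along the shank. About 50 g. Lies lengthwise in the chute in front of bolt_a, about 10 mm behind the chute's middle; the front 80 mm of the trough are free.
- bolt_stray: hex bolt, bright steel, 52 mm long, 16 mm wide, 18 mm high as it lies. Origin: middle of its underside as it lies; its own y runs along the shank. About 50 g. The stray one: it lies on the bench.
- grease_tin: bystander: flat round red tin, 65 mm across, 23 mm high; origin under its centre.
- drill_block: bystander: white drilled jig block, 38x62x28 mm; origin under its centre.
- oil_bottle: bystander: small bottle, 28 mm across, 60 mm high; origin under its centre.
- screwdriver: bystander: screwdriver lying down, 163 mm long, 25 mm wide; origin under its centre.
- thinner: bystander: small bottle with dark cap, 40 mm across, 92 mm high; origin under its centre.

How it is judged:
By the outcome, as a careful person would: the job done as asked, in the order asked, and still so for the second after the job is handed in, with the robot touching nothing.
It also fails if it takes over 72 s, if anything falls off the work surface, if the arm or the gripper's body presses on something with over 40 N, if the wrist force passes 120 N, or if a joint passes its speed limit or range.

ROBOT

A 6-joint arm with a two-finger parallel gripper is mounted at the origin on a cart in front of the work surface, level with it; the furniture and walls round the work are solid. World frame = base frame: x ahead of the robot, y to its left, z up, the work surface at z = 0. Lengths are in m, angles in rad, forces in N, time in s.
With the tool pointing down it reaches from about 0.35 to 0.975 m from the base axis. Payload 4.9 kg.
Tool frame: the origin (TCP) lies on the centre line of the jaws, within the pads' length; the fingertips stand 17 mm ahead of it and the grasp point (between the pads) lies 2 mm behind it (ctrl.tcp_to_tips is the x of the fingertips in the tool frame, in m); x points along the fingers, z is the direction in which the jaws open and shut, and the axes are right-handed (so a half turn about x gives the same grasp; the last joint's range is limited). The gripper opens to 85 mm and grips with 20 to 120 N. Pads are 22 mm wide; open, the fingers measure 114 mm over their backs; the gripper's body (76 mm by 85 mm) begins 54 mm behind the grasp point. The pads swing forward as they close: fully open they stand 13 mm farther back than shut.
Start: joints at [-1.304, 0.053, 1.613, -0, 1.476, -0.119], TCP at [0.235, -0.579, 0.248] pointing down, gripper open.
Joint ranges: [-3.01, 3.01], [-1.01, 2.22], [0.06, 2.58], [-1.02, 4.17], [0.09, 2.62], [-3.14, 3.14]. Speed limits (rad/s): [2.57, 2.57, 3.14, 3.14, 3.14, 3.14].

INTERFACE

Orientations are given as a rotation vector (axis times angle).
In Python, from station import ctrl, cams, finder gives the robot as it stands.
- The arm moves only by the tool step_arm, never from a script. Its argument "moves" is a list of rows, each a list of 3 entries, a list of its own where there are three numbers: the shift along the tool's x, y, z in cm, then the turn, a rotation vector about the tool's x, y, z in degrees, then the opening, from 0 (shut) to 1 (fully open). A call has exactly 10 rows; each row is the pose to reach, as a shift and turn from the pose measured when the call began, along the tool's axes at that moment; what a row does not reach only later rows make up. A row lasts 1/12 s, in which the tool goes at most 41.7 mm and 7.16 degrees, less where a joint would pass 70% of its speed; a pose out of reach is approached as far as the arm can. A call with a gripper value outside its range is refused whole. The fingers move at their own pace and stop on an object; "grip_force" is the grip in N (left out, the last holds). Time passes only in rows, so rows that repeat a pose let the fingers close, or fill a call up. It gives the time, the measured TCP pose, the force and the opening at its end, in the units of the state.
- ctrl.get_obs(): the state, without advancing time (a new reading comes with each control period).
- cams.get_image(name): name is "side" or "top" or "wrist"; returns a dict with "pixels" (400x640x3 uint8, blue, green, red), "fx", "fy", "cx", "cy" (pixels), "position" and "attitude" of the camera in the world. Camera axes: x right, y up, looking along -z (the intrinsics and any distortion apply to the point x, -y, -z); pixel columns grow to the right and rows downward; lengths in m; the calibration is good to about 2 mm. A picture is of the moment at which its call begins. There is no depth.
- ctrl.finish_job(): hands the job in, once; it reports no verdict.
Trained networks look in the newest picture that a camera, given by its name, has taken for a name from the list of things; names that differ only in an ending like _2 or _b are one class to them, and where a whole thing is asked for, a point or a joint stands for the part that bears it (a point fixed in the world has none). Each returns a list of dicts, best first, with "conf" (0 to 1); they miss things now and then, are a little off and sometimes report something else, mostly with a low value. They report only what shows in the picture. A call takes as long as a camera call.
- finder.find_in(camera, name): "at" ([column, row] in pixels, amid what is visible of it).
- finder.regions_of(camera, name): "region" (400x640 bool, what is visible of it) and "at" ([column, row] in pixels, amid what is visible of it).
- finder.tip_of(camera, name): "at" ([column, row] in pixels: a listed point, or the origin of a listed thing).
The state is a dict: "t": time; "q": joint angles; "dq": joint speeds; "effort": joint torques, N m; "tool_pos": TCP position; "tool_rot": TCP orientation; "contact_force": force on the tool from outside, world axes, zero at the start; "wrist_torque": the same for the moment, N m; "opening": finger opening in m.
Only numpy, scipy, OpenCV 4.12 (cv2) and the standard library are available. Lean on these libraries where they do the work, as an engineer would, in place of code of your own. Each camera call takes 0.05 s, during which the arm holds its last target. There are 200 camera calls.

## Working session

There is one attempt and no reset: what is moved stays moved. The work goes in short steps, Python scripts to look and compute and a tool call to move; the robot and the scene stay as the last step left them, time stands still between calls to the robot, and variables do not carry over. Pictures are saved under pics/ and viewed, on a budget of 10 in all, crops included, one or two more only if the job needs it, and the job is handed in when it is done.

Besides the shell and the picture viewer there is one more tool, called after "Call:" by a JSON object that holds its "api" and its "payload". step_arm: Moves the arm, as the interface text tells. Its arguments: {"type":"object","properties":{"moves":{"type":"array"},"grip_force":{"type":"number"}},"required":["moves"]}

```bash
ls; mkdir -p pics; cat > h.py <<'E'
import numpy as np, cv2
from scipy.spatial.transform import Rotation as R
from station import ctrl, cams, finder
def rot(a):
    a=np.array(a,float)
    if a.shape==(3,3): return a
    return (R.from_quat(a) if a.size==4 else R.from_rotvec(a)).as_matrix()
def ray(im,p):
    d=np.array([(p[0]-im['cx'])/im['fx'],-(p[1]-im['cy'])/im['fy'],-1.])
    return np.array(im['position']),rot(im['attitude'])@d
def onz(im,p,z):
    o,d=ray(im,p); return o+d*(z-o[2])/d[2]
def proj(im,P):
    c=rot(im['attitude']).T@(np.array(P)-im['position'])
    return np.array([im['cx']+im['fx']*c[0]/-c[2], im['cy']-im['fy']*c[1]/-c[2]])
def tri(obs):
    A=np.zeros((3,3));b=np.zeros(3)
    for o,d in obs:
        d=d/np.linalg.norm(d);M=np.eye(3)-np.outer(d,d);A+=M;b+=M@o
    P=np.linalg.solve(A,b)
    return P,[np.linalg.norm(np.cross(P-o,d/np.linalg.norm(d))) for o,d in obs]
def delta(goal=None,yaw=None,rotm=None):
    """shift in cm and turn in deg in tool axes to a goal"""
    s=ctrl.get_obs();T=rot(s['tool_rot']);p=np.array(s['tool_pos'])
    out=[]
    if goal is not None: out.append(np.round(T.T@(np.array(goal)-p)*100,2))
    if rotm is not None: out.append(np.round(np.degrees(R.from_matrix(T.T@rotm).as_rotvec()),2))
    return out
def down(yaw):
    """tool pointing down, jaw axis (z) at yaw in world"""
    z=np.array([np.cos(yaw),np.sin(yaw),0]);x=np.array([0,0,-1.]);return np.column_stack([x,np.cross(z,x),z])
E
python3 - <<'E'
from h import *
s=ctrl.get_obs()
for k,v in s.items(): print(k,np.round(v,3))
print(rot(s['tool_rot']).round(2))
ims={c:cams.get_image(c) for c in('top','side','wrist')}
for c,im in ims.items():
    print(c,{k:np.round(v,3).tolist() for k,v in im.items() if k!='pixels'})
    if c!='wrist': cv2.imwrite(f'pics/{c}0.png',im['pixels'])
Z=dict(jar=0,mouth=.12,knob=.14,chute=0,handle=.067,spout=.003,bolt_a=0,bolt_stray=0,grease_tin=0,drill_block=0,oil_bottle=0,screwdriver=0,thinner=0)
for n,z in Z.items():
    for c in('top','side'):
        for r in finder.tip_of(c,n)[:4]:
            print(n,c,np.round(r['at']),round(r['conf'],2),onz(ims[c],r['at'],z)[:2].round(3))
E
```

```text
pics
t 0.0
q [-1.304  0.053  1.614  0.     1.476 -0.119]
dq [-0.    -0.001 -0.001  0.001 -0.001  0.   ]
effort [-0.0000e+00 -3.9368e+01 -3.7018e+01 -0.0000e+00  7.0000e-03  0.0000e+00]
tool_pos [ 0.235 -0.578  0.247]
tool_rot [ 0.922  1.369 -0.92 ]
contact_force [-1.063  0.175 -0.259]
wrist_torque [-0.016 -0.016 -0.024]
opening 0.085
[[-0.    0.93  0.38]
 [ 0.    0.38 -0.93]
 [-1.    0.   -0.  ]]
top {'fx': 406.423, 'fy': 406.423, 'cx': 313.833, 'cy': 193.95, 'position': [0.282, -0.001, 1.357], 'attitude': [0.163, -0.159, -1.521]}
side {'fx': 478.832, 'fy': 478.832, 'cx': 317.123, 'cy': 202.123, 'position': [-0.134, 1.07, 0.956], 'attitude': [0.358, -1.241, -2.331]}
wrist {'fx': 312.557, 'fy': 312.557, 'cx': 318.09, 'cy': 208.716, 'position': [0.298, -0.551, 0.371], 'attitude': [-0.242, 0.165, -1.176]}
jar top [352. 185.] 0.63 [ 0.604 -0.121]
jar side [316. 204.] 0.96 [ 0.61  -0.131]
jar side [315. 254.] 0.43 [0.471 0.107]
mouth top [357. 178.] 0.91 [ 0.598 -0.124]
mouth side [313. 179.] 0.75 [ 0.607 -0.104]
mouth side [316. 279.] 0.32 [0.342 0.306]
knob top [351. 177.] 0.93 [ 0.595 
[... 428 characters left out ...]
2]
spout side [316. 252.] 0.52 [0.473 0.096]
bolt_a top [277. 192.] 0.46 [0.566 0.134]
bolt_a side [318. 176.] 0.26 [ 0.706 -0.301]
bolt_stray top [197. 214.] 0.5 [0.478 0.4  ]
grease_tin top [255. 237.] 0.8 [0.411 0.198]
grease_tin side [315. 281.] 0.68 [0.408 0.208]
drill_block top [334. 238.] 0.64 [ 0.418 -0.065]
drill_block top [200. 212.] 0.35 [0.486 0.392]
drill_block side [352. 231.] 0.62 [ 0.427 -0.06 ]
oil_bottle top [320. 163.] 0.44 [ 0.676 -0.007]
screwdriver top [434. 211.] 0.67 [ 0.524 -0.401]
screwdriver side [369. 176.] 0.61 [ 0.537 -0.407]
screwdriver side [314. 206.] 0.56 [ 0.612 -0.12 ]
thinner top [216. 169.] 0.58 [0.639 0.351]
thinner side [314. 177.] 0.66 [ 0.719 -0.29 ]
```

```bash
python3 -c "
import cv2
a=cv2.imread('pics/top0.png')[130:270,170:470];cv2.imwrite('pics/top0c.png',cv2.resize(a,None,fx=2.66,fy=2.66,interpolation=cv2.INTER_CUBIC))"
```

```text
(no output)
```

View pics/top0c.png

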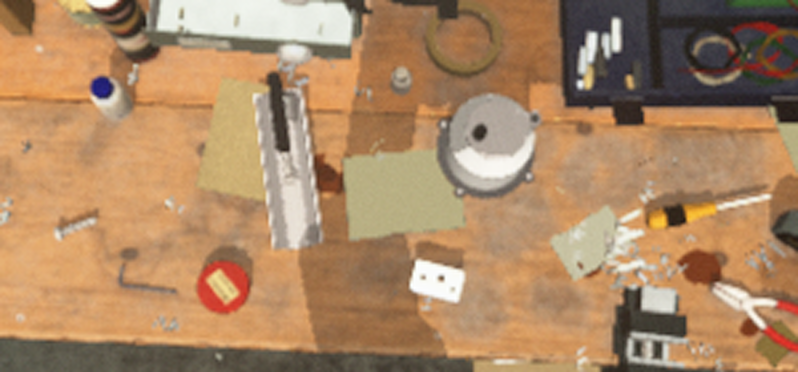

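View pics/side0.png

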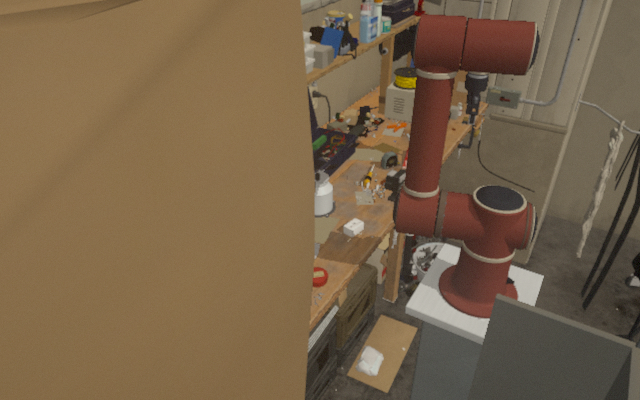

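```bash
python3 - <<'E'
from h import *
print(delta([.48,.03,.38],rotm=down(np.radians(-87))))
E
```

```text
[array([-13.17,  45.6 , -47.22]), array([19.11, -0.  , -0.  ])]
```

Call:
{"api": "step_arm", "payload": {"moves": [[[-4,5,-5],[2,0,0],1],[[-7,9,-10],[4,0,0],1],[[-9,13,-13],[6,0,0],1],[[-11,17,-17],[8,0,0],1],[[-13,20,-20],[10,0,0],1],[[-13,23,-24],[12,0,0],1],[[-13,26,-27],[14,0,0],1],[[-13,29,-30],[16,0,0],1],[[-13,32,-33],[18,0,0],1],[[-13,35,-36],[19,0,0],1]]}}

```text
t: 2.28
tool_pos: [0.383, -0.2129, 0.3713]
tool_rot: [1.171, 1.231, -1.17]
contact_force: [0.7, 0.2, 0.1]
opening: 0.0857
```

Call:
{"api": "step_arm", "payload": {"moves": [[[0,3,-3],[0,0,0],1],[[0,6,-6],[0,0,0],1],[[0,9,-9],[0,0,0],1],[[0,11,-11],[0,0,0],1],[[0,11,-11],[0,0,0],1],[[0,11,-11],[0,0,0],1],[[0,11,-11],[0,0,0],1],[[0,11,-11],[0,0,0],1],[[0,11,-11],[0,0,0],1],[[0,11,-11],[0,0,0],1]]}}

```text
t: 3.12
tool_pos: [0.4867, -0.0982, 0.3715]
tool_rot: [1.172, 1.23, -1.171]
contact_force: [-0.4, 0.3, -0.6]
opening: 0.0856
```

```bash
cat >> h.py <<'E'
Z=dict(jar=0,mouth=.12,knob=.14,chute=0,handle=.067,spout=.003,bolt_a=0,bolt_stray=0,grease_tin=0,drill_block=0,oil_bottle=0,thinner=0)
def look(names,cams_=('wrist',),n=3,z={}):
    ims={c:cams.get_image(c) for c in cams_}
    for nm in names:
        for c in cams_:
            for r in finder.tip_of(c,nm)[:n]:
                print(nm,c,np.round(r['at']),round(r['conf'],2),onz(ims[c],r['at'],z.get(nm,Z.get(nm,0)))[:2].round(3))
    return ims
E
python3 - <<'E'
from h import *
im=look(Z)['wrist']; cv2.imwrite('pics/w1.png',im['pixels'])
s=ctrl.get_obs();print(s['t'],s['tool_pos'],im['position'])
E
```

```text
jar wrist [338.  91.] 0.75 [ 0.599 -0.121]
mouth wrist [347.  84.] 0.97 [ 0.596 -0.124]
knob wrist [328.  91.] 0.96 [ 0.586 -0.103]
chute wrist [171. 111.] 0.56 [0.558 0.13 ]
handle wrist [132.  71.] 0.69 [0.604 0.145]
spout wrist [187. 171.] 0.71 [0.468 0.11 ]
spout wrist [346.  82.] 0.48 [ 0.612 -0.132]
bolt_a wrist [168. 105.] 0.81 [0.567 0.134]
bolt_a wrist [158.  63.] 0.7 [0.624 0.143]
bolt_stray wrist [  8. 157.] 0.66 [0.475 0.391]
grease_tin wrist [136. 208.] 0.58 [0.401 0.198]
drill_block wrist [297. 200.] 0.8 [ 0.429 -0.066]
drill_block wrist [346.  80.] 0.19 [ 0.614 -0.132]
oil_bottle wrist [261.  26.] 0.89 [ 0.679 -0.007]
3.7667 [ 0.48712947 -0.0972484   0.37132801] [ 0.55462085 -0.09304267  0.49578208]
```

View pics/w1.png

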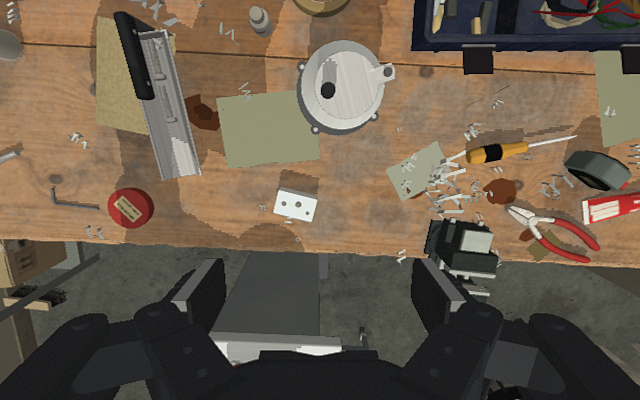

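```bash
python3 - <<'E'
from h import *
im=cams.get_image('wrist')
p=onz(im,(388,72),.124);k=onz(im,(328,91),.14);m=onz(im,(347,84),.12)
# jar bottom circle / cover disc: print disc edges
print('pivot',p,'knob',k,'mouth',m)
print(np.linalg.norm(p-k),np.linalg.norm((p-m)[:2]), np.degrees([np.arctan2(*(k-p)[1::-1]),np.arctan2(*(m-p)[1::-1])]))
for u in [(124,14),(147,99),(162,179),(199,176),(137,33),(173,30)]: print(u,onz(im,u,.067 if u[1]<100 and u[0]<150 else .026)[:2].round(3))
E
```

```text
pivot [ 0.61074228 -0.16665465  0.124     ] knob [ 0.58627225 -0.10151724  0.14      ] mouth [ 0.59651218 -0.12289978  0.12      ]
0.07139792850904789 0.046010697525743126 [110.58958791 108.01573625]
(124, 14) [0.667 0.149]
(147, 99) [0.571 0.13 ]
(162, 179) [0.458 0.14 ]
(199, 176) [0.465 0.083]
(137, 33) [0.647 0.135]
(173, 30) [0.662 0.108]
```

```bash
python3 - <<'E'
from h import *
print(delta([.587,-.102,.148],rotm=down(np.radians(-87))))
T=rot(ctrl.get_obs()['tool_rot'])
P=np.array([.611,-.167])
f=lambda a:P+.069*np.array([np.cos(np.radians(a)),np.sin(np.radians(a))])
for a in np.linspace(110,230,11): print(a,(T.T@np.append(f(a)-f(110),0)*100).round(2))
E
```

```text
[array([22.35,  9.91,  0.96]), array([-0.01,  0.08, -0.09])]
110.0 [0. 0. 0.]
122.0 [-0.   -1.33  0.56]
134.0 [-0.   -2.51  1.39]
146.0 [-0.   -3.49  2.45]
158.0 [-0.   -4.24  3.68]
170.0 [-0.   -4.7   5.05]
182.0 [ 0.   -4.88  6.48]
194.0 [ 0.   -4.75  7.92]
206.0 [ 0.01 -4.33  9.3 ]
218.0 [ 1.000e-02 -3.630e+00  1.056e+01]
230.0 [ 1.000e-02 -2.690e+00  1.165e+01]
```

Call:
{"api": "step_arm", "payload": {"moves": [[[3,2,0.2],[0,0,0],0.6],[[6,4,0.4],[0,0,0],0.6],[[9,6,0.6],[0,0,0],0.6],[[11,8,0.8],[0,0,0],0.6],[[13,9.5,0.9],[0,0,0],0.6],[[15,9.9,0.96],[0,0,0],0.6],[[17.5,9.9,0.96],[0,0,0],0.6],[[20,9.9,0.96],[0,0,0],0.6],[[21.5,9.9,0.96],[0,0,0],0.6],[[22.3,9.9,0.96],[0,0,0],0.6]]}}

```text
t: 4.65
tool_pos: [0.5853, -0.1014, 0.1451]
tool_rot: [1.169, 1.236, -1.173]
contact_force: [0.0, 0.0, 0.7]
opening: 0.0516
```

Call:
{"api": "step_arm", "payload": {"moves": [[[0,0,0],[0,0,0],0.4],[[0,0,0],[0,0,0],0],[[0,0,0],[0,0,0],0],[[0,0,0],[0,0,0],0],[[0,0,0],[0,0,0],0],[[0,0,0],[0,0,0],0],[[0,0,0],[0,0,0],0],[[0,0,0],[0,0,0],0],[[0,0,0],[0,0,0],0],[[0,0,0],[0,0,0],0]], "grip_force": 30}}

```text
t: 5.48
tool_pos: [0.5865, -0.1033, 0.1463]
tool_rot: [1.168, 1.23, -1.172]
contact_force: [2.8, -6.8, -5.2]
opening: 0.0146
```

Call:
{"api": "step_arm", "payload": {"moves": [[[0,-0.67,0.25],[0,0,0],0],[[0,-1.33,0.56],[0,0,0],0],[[0,-1.95,0.95],[0,0,0],0],[[0,-2.51,1.39],[0,0,0],0],[[0,-3.03,1.9],[0,0,0],0],[[0,-3.49,2.45],[0,0,0],0],[[0,-3.9,3.05],[0,0,0],0],[[0,-4.24,3.68],[0,0,0],0],[[0,-4.5,4.35],[0,0,0],0],[[0,-4.7,5.05],[0,0,0],0]]}}

```text
t: 6.32
tool_pos: [0.5372, -0.154, 0.1462]
tool_rot: [1.165, 1.244, -1.178]
contact_force: [-15.2, 5.4, 3.7]
opening: 0.015
```

```bash
python3 - <<'E'
from h import *
s=ctrl.get_obs();T=rot(s['tool_rot']);print(s['tool_pos'],s['contact_force'])
P=np.array([.606,-.1695])
f=lambda a:P+.069*np.array([np.cos(np.radians(a)),np.sin(np.radians(a))])
for a in np.linspace(170,223,10): print(a,(T.T@np.append(f(a)-s['tool_pos'][:2],0)*100).round(2))
E
```

```text
[ 0.53717783 -0.15403993  0.14619604] [-15.24840092   5.42405436   3.73897914]
170.0 [-0.    0.07  0.35]
175.88888888888889 [-0.   -0.06  1.05]
181.77777777777777 [-0.   -0.11  1.76]
187.66666666666666 [-0.   -0.09  2.47]
193.55555555555554 [-0.01  0.01  3.17]
199.44444444444446 [-0.01  0.17  3.86]
205.33333333333334 [-0.02  0.41  4.53]
211.22222222222223 [-0.02  0.71  5.17]
217.11111111111111 [-0.03  1.07  5.77]
223.0 [-0.03  1.5   6.34]
```

Call:
{"api": "step_arm", "payload": {"moves": [[[0,0.05,0.5],[0,0,0],0],[[0,-0.06,1.05],[0,0,0],0],[[0,-0.11,1.76],[0,0,0],0],[[0,-0.09,2.47],[0,0,0],0],[[0,0,3.17],[0,0,0],0],[[0,0.17,3.86],[0,0,0],0],[[0,0.41,4.53],[0,0,0],0],[[0,0.71,5.17],[0,0,0],0],[[0,1.07,5.77],[0,0,0],0],[[0,1.3,6.1],[0,0,0],0]]}}

```text
t: 7.15
tool_pos: [0.5538, -0.215, 0.1464]
tool_rot: [1.166, 1.244, -1.178]
contact_force: [-2.8, 1.9, -1.0]
opening: 0.0151
```

```bash
python3 - <<'E'
from h import *
s=ctrl.get_obs();print(s['tool_pos'],s['contact_force'],s['opening'])
im=look(['mouth','knob','jar'],n=2)['wrist']; 
ims=look(['mouth','knob'],('top',),n=2)
a=im['pixels'];b=ims['top']['pixels'][130:270,300:450]
cv2.imwrite('pics/w2.png',np.hstack([a[:, :],cv2.resize(b,None,fx=1.06,fy=400/140)]))
E
```

```text
[ 0.55384015 -0.21504009  0.14640569] [-2.81764336  1.94332916 -0.95224975] 0.015057195129695786
mouth wrist [319. 260.] 0.75 [ 0.552 -0.214]
mouth wrist [133. 163.] 0.56 [ 0.597 -0.122]
knob wrist [317. 261.] 0.81 [ 0.56  -0.213]
jar wrist [214. 143.] 0.79 [ 0.597 -0.123]
mouth top [358. 179.] 0.56 [ 0.595 -0.129]
knob top [198. 217.] 0.58 [0.449 0.354]
```

View pics/w2.png

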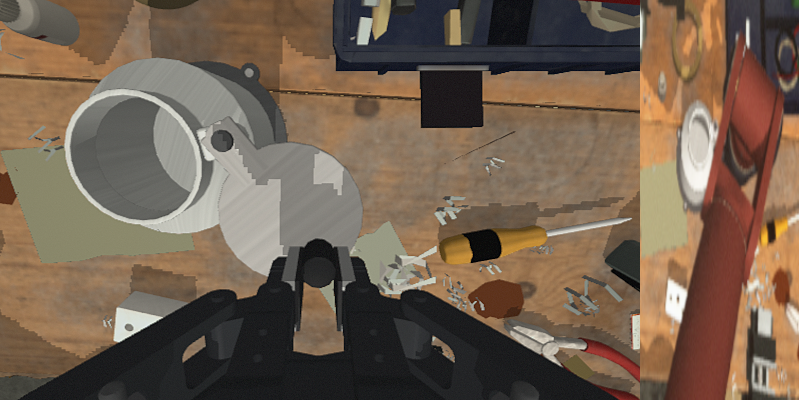

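```bash
python3 - <<'E'
from h import *
s=ctrl.get_obs();T=rot(s['tool_rot'])
im=cams.get_image('wrist')
p=onz(im,(222,140),.13);m=onz(im,(133,160),.12);k=np.array(s['tool_pos'])
print(p,m,np.hypot(*(p-m)[:2]),np.hypot(*(p-k)[:2]),np.degrees([np.arctan2(*(k-p)[1::-1]),np.arctan2(*(m-p)[1::-1])]))
P=np.array([.605,-.1695])
f=lambda a:P+.069*np.array([np.cos(np.radians(a)),np.sin(np.radians(a))])
for a in (224,228,232): print(a,(T.T@np.append(f(a)-s['tool_pos'][:2],0)*100).round(2))
E
```

```text
[ 0.61111084 -0.16805022  0.13      ] [ 0.59857221 -0.12231479  0.12      ] 0.04742306018910464 0.07403984725207004 [-140.89394445  105.3312687 ]
224 [-0.    0.16  0.28]
228 [-0.01  0.48  0.63]
232 [-0.01  0.84  0.96]
```

Call:
{"api": "step_arm", "payload": {"moves": [[[0,0.1,0.2],[0,0,0],0],[[0,0.2,0.35],[0,0,0],0],[[0,0.3,0.45],[0,0,0],0],[[0,0.4,0.55],[0,0,0],0],[[0,0.48,0.63],[0,0,0],0],[[0,0.56,0.7],[0,0,0],0],[[0,0.6,0.75],[0,0,0],0],[[0,0.65,0.8],[0,0,0],0],[[0,0.7,0.85],[0,0,0],0],[[0,0.7,0.85],[0,0,0],0]]}}

```text
t: 8.38
tool_pos: [0.5568, -0.2186, 0.1462]
tool_rot: [1.165, 1.261, -1.182]
contact_force: [-22.2, 16.4, 15.1]
opening: 0.0147
```

Call:
{"api": "step_arm", "payload": {"moves": [[[0,0.2,0.4],[0,0,0],0.6],[[0,0.2,0.4],[0,0,0],0.6],[[0,0.2,0.4],[0,0,0],0.6],[[0,0.2,0.4],[0,0,0],0.6],[[-3,0.2,0.4],[0,0,0],0.6],[[-6.5,0.2,0.4],[0,0,0],1],[[-10,0.2,0],[0,0,0],1],[[-12,0.2,-3.5],[0,0,0],1],[[-12,0,-7.5],[0,0,0],1],[[-12,0,-11.5],[0,0,0],1]]}}

```text
t: 9.22
tool_pos: [0.5548, -0.1051, 0.2708]
tool_rot: [1.168, 1.254, -1.181]
contact_force: [-0.5, 0.3, -0.9]
opening: 0.0853
```

```bash
python3 - <<'E'
from h import *
print(delta([.44,.36,.26],rotm=down(np.radians(-87))))
E
```

```text
[array([  1.7 ,  -9.02, -47.03]), array([-0.03, -0.55,  1.09])]
```

Call:
{"api": "step_arm", "payload": {"moves": [[[0,-1,-4],[0,0,0],1],[[0,-2,-8],[0,0,0],1],[[0,-2.5,-12],[0,0,0],1],[[0,-3,-16],[0,0,0],1],[[0,-4,-20],[0,0,0],1],[[0,-5,-24],[0,0,0],1],[[0,-6,-28],[0,0,0],1],[[0,-7,-32],[0,0,0],1],[[0,-7.5,-36],[0,0,0],1],[[0,-8,-40],[0,0,0],1]]}}

```text
t: 10.05
tool_pos: [0.4538, 0.2921, 0.2767]
tool_rot: [1.17, 1.253, -1.179]
contact_force: [1.6, -0.3, 0.2]
opening: 0.0854
```

Call:
{"api": "step_arm", "payload": {"moves": [[[0.3,-0.5,-3],[0,0,0],1],[[0.6,-1,-6],[0,0,0],1],[[1,-1,-8],[0,0,0],1],[[1,-1,-8],[0,0,0],1],[[1,-1,-8],[0,0,0],1],[[1,-1,-8],[0,0,0],1],[[1,-1,-8],[0,0,0],1],[[1,-1,-8],[0,0,0],1],[[1,-1,-8],[0,0,0],1],[[1,-1,-8],[0,0,0],1]]}}

```text
t: 10.88
tool_pos: [0.4399, 0.3709, 0.2679]
tool_rot: [1.171, 1.252, -1.179]
contact_force: [0.2, -0.1, -0.4]
opening: 0.0855
```

```bash
python3 - <<'E'
from h import *
s=ctrl.get_obs();print(s['tool_pos'])
im=look(['bolt_stray','chute','handle','spout'],z={'bolt_stray':0.0})['wrist']; cv2.imwrite('pics/w3.png',im['pixels'])
for r in finder.regions_of('wrist','bolt_stray')[:4]:
    ys,xs=np.nonzero(r['region']); 
    P=np.array([onz(im,(x,y),.009)[:2] for x,y in zip(xs,ys)]);c=P.mean(0);w,v=np.linalg.eigh(np.cov((P-c).T))
    print(r['conf'],len(xs),c.round(4),'dir',v[:,1].round(3),np.degrees(np.arctan2(v[1,1],v[0,1])).round(1),np.sqrt(w*12).round(4))
E
```

```text
[0.43988297 0.37092345 0.26790257]
bolt_stray wrist [305. 146.] 0.55 [0.473 0.392]
chute wrist [535.  81.] 0.56 [0.56  0.131]
handle wrist [585.  16.] 0.96 [0.608 0.141]
spout wrist [534. 163.] 0.86 [0.467 0.11 ]
0.9 413 [0.4737 0.393 ] dir [-0.408  0.913] 114.1 [0.0117 0.0545]
0.38 9952 [0.5602 0.1119] dir [-0.994 -0.106] -173.9 [0.0775 0.1805]
```

View pics/w3.png

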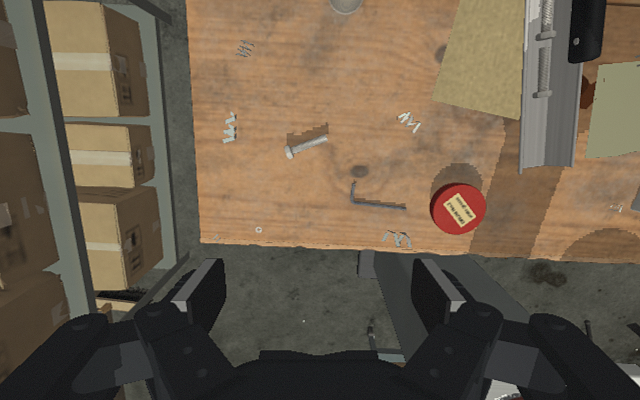

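```bash
python3 - <<'E'
from h import *
print(ctrl.get_obs()['q'])
print(delta([.4735,.393,.021],rotm=down(np.radians(-155.9))))
print(delta([.4735,.393,.021],rotm=down(np.radians(24.1))))
E
```

```text
[ 0.56450583 -0.07087551  1.70349494  0.01707479  1.51862013  2.08280168]
[array([24.62,  3.91, -1.73]), array([68.85,  0.07,  1.19])]
[array([24.62,  3.91, -1.73]), array([-1.1114e+02, -1.3200e+00,  8.0000e-02])]
```

Call:
{"api": "step_arm", "payload": {"moves": [[[1,1,-0.5],[-7,0,0],0.5],[[2,2,-1],[-14,0,0],0.5],[[4,3,-1.5],[-21,0,0],0.5],[[6,3.9,-1.7],[-28,0,0],0.5],[[8,3.9,-1.7],[-35,0,0],0.5],[[10,3.9,-1.7],[-42,0,0],0.5],[[11,3.9,-1.7],[-49,0,0],0.5],[[12,3.9,-1.7],[-56,0,0],0.5],[[13,3.9,-1.7],[-63,0,0],0.5],[[14,3.9,-1.7],[-70,0,0],0.5]]}}

```text
t: 12.02
tool_pos: [0.4751, 0.3918, 0.1266]
tool_rot: [0.234, 1.577, -0.224]
contact_force: [-0.1, 0.4, -0.2]
opening: 0.0428
```

```bash
python3 - <<'E'
from h import *
print(delta([.4735,.393,.021],rotm=down(np.radians(24.1))))
E
```

```text
[array([1.056e+01, 3.000e-02, 1.000e-02]), array([-40.79,  -0.99,  -0.6 ])]
```

Call:
{"api": "step_arm", "payload": {"moves": [[[1,0,0],[-7,0,0],0.5],[[2,0,0],[-14,0,0],0.5],[[3,0,0],[-21,0,0],0.5],[[4,0,0],[-28,0,0],0.5],[[5,0,0],[-35,0,0],0.5],[[5.5,0,0],[-40.8,-1,-0.6],0.5],[[6,0,0],[-40.8,-1,-0.6],0.5],[[6,0,0],[-40.8,-1,-0.6],0.5],[[6,0,0],[-40.8,-1,-0.6],0.5],[[6,0,0],[-40.8,-1,-0.6],0.5]]}}

```text
t: 12.85
tool_pos: [0.4745, 0.3926, 0.0672]
tool_rot: [-0.328, 1.545, 0.329]
contact_force: [1.0, -0.3, 0.4]
opening: 0.0428
```

```bash
cat >> h.py <<'E'
def region(im,cam,name,z,n=2):
    for r in finder.regions_of(cam,name)[:n]:
        ys,xs=np.nonzero(r['region'])
        P=np.array([onz(im,(x,y),z)[:2] for x,y in zip(xs,ys)]);c=P.mean(0);w,v=np.linalg.eigh(np.cov((P-c).T))
        print(name,round(r['conf'],2),len(xs),np.round(r['at']),c.round(4),'ang',np.degrees(np.arctan2(v[1,1],v[0,1])).round(1),np.sqrt(w*12).round(4))
E
python3 - <<'E'
from h import *
im=cams.get_image('wrist'); cv2.imwrite('pics/w4.png',im['pixels'])
region(im,'wrist','bolt_stray',.009)
print(ctrl.get_obs()['tool_pos'],delta([.4735,.393,.021],rotm=down(np.radians(24.1))))
E
```

```text
bolt_stray 0.8 1371 [320. 230.] [0.4734 0.3953] ang 114.1 [0.0112 0.0575]
[0.47461243 0.39258929 0.06733121] [array([ 4.63,  0.08, -0.09]), array([-0.05,  0.08, -0.01])]
```

View pics/w4.png

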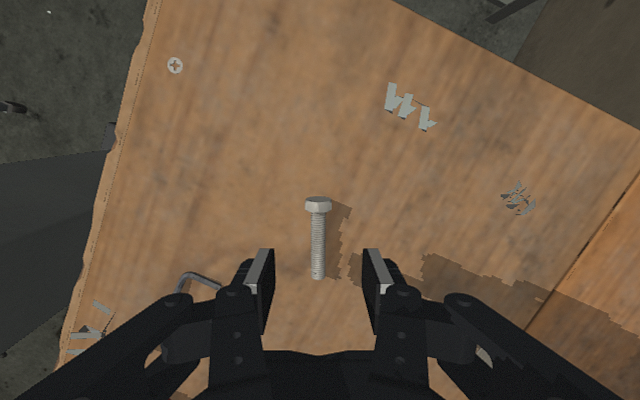

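Call:
{"api": "step_arm", "payload": {"moves": [[[1,0.2,0],[0,0,0],0.5],[[2.2,0.27,0],[0,0,0],0.5],[[3.4,0.27,0],[0,0,0],0.5],[[4.3,0.27,0],[0,0,0],0.5],[[4.6,0.27,0],[0,0,0],0.5],[[4.6,0.27,0],[0,0,0],0],[[4.6,0.27,0],[0,0,0],0],[[4.6,0.27,0],[0,0,0],0],[[4.6,0.27,0],[0,0,0],0],[[4.6,0.27,0],[0,0,0],0]], "grip_force": 40}}

```text
t: 13.78
tool_pos: [0.474, 0.3954, 0.022]
tool_rot: [-0.328, 1.543, 0.33]
contact_force: [-0.3, -0.1, -0.1]
opening: 0.0146
```

Call:
{"api": "step_arm", "payload": {"moves": [[[0,0,0],[0,0,0],0],[[0,0,0],[0,0,0],0],[[0,0,0],[0,0,0],0],[[-1,0,0],[0,0,0],0],[[-3,0,0],[0,0,0],0],[[-6,0,0],[0,0,0],0],[[-9,0,0],[0,0,0],0],[[-12,0,0],[0,0,0],0],[[-14,0,0],[0,0,0],0],[[-15,0,0],[0,0,0],0]]}}

```text
t: 14.62
tool_pos: [0.4752, 0.3962, 0.1773]
tool_rot: [-0.326, 1.536, 0.332]
contact_force: [0.1, -0.2, -0.6]
opening: 0.0146
```

```bash
python3 - <<'E'
from h import *
s=ctrl.get_obs();print(s['opening'],s['tool_pos'])
print(delta([.47,.16,.20],rotm=down(np.radians(96))))
E
```

```text
0.014572203661293607 [0.47522989 0.39623548 0.17726164]
[array([ -2.4 , -21.36, -10.08]), array([-71.95,   0.53,   0.27])]
```

```bash
python3 - <<'E'
from h import *
print(delta([.49,.12,.20],rotm=down(np.radians(101))))
E
```

```text
[array([ -2.41, -25.82,  -9.89]), array([-76.95,   0.52,   0.3 ])]
```

Call:
{"api": "step_arm", "payload": {"moves": [[[-0.5,-2,-0.8],[-7,0,0],0],[[-1,-4.5,-1.7],[-14,0,0],0],[[-1.5,-7.5,-2.8],[-21,0,0],0],[[-2,-10.5,-4],[-28,0,0],0],[[-2.4,-13.5,-5.1],[-35,0,0],0],[[-2.4,-16.5,-6.3],[-42,0,0],0],[[-2.4,-19.5,-7.4],[-49,0,0],0],[[-2.4,-22.5,-8.6],[-56,0,0],0],[[-2.4,-25,-9.5],[-63,0,0],0],[[-2.4,-25.8,-9.9],[-70,0,0],0]]}}

```text
t: 15.45
tool_pos: [0.4895, 0.1171, 0.1993]
tool_rot: [-1.264, 1.165, 1.259]
contact_force: [0.2, 0.3, -0.5]
opening: 0.0145
```

Call:
{"api": "step_arm", "payload": {"moves": [[[0,0,0],[-7,0,0],0],[[0,0,0],[-8,0,0],0],[[0,0,0],[-8,0,0],0],[[0,0,0],[-8,0,0],0],[[0,0,0],[-8,0,0],0],[[0,0,0],[-8,0,0],0],[[0,0,0],[-8,0,0],0],[[0,0,0],[-8,0,0],0],[[0,0,0],[-8,0,0],0],[[0,0,0],[-8,0,0],0]]}}

```text
t: 16.28
tool_pos: [0.4894, 0.1172, 0.1993]
tool_rot: [-1.366, 1.093, 1.36]
contact_force: [-0.4, -0.5, -0.8]
opening: 0.015
```

```bash
python3 - <<'E'
from h import *
s=ctrl.get_obs();print(s['tool_pos'],s['opening'])
im=look(['spout','chute'])['wrist']; cv2.imwrite('pics/w5.png',im['pixels'])
region(im,'wrist','chute',.026)
E
```

```text
[0.4894423  0.11721151 0.19934312] 0.014956214942495969
spout wrist [313. 155.] 0.87 [0.457 0.107]
chute wrist [412. 126.] 0.66 [0.408 0.198]
chute wrist [309. 249.] 0.62 [0.56  0.125]
chute 0.56 6521 [310. 212.] [0.53   0.1239] ang -167.0 [0.0612 0.2202]
```

View pics/w5.png

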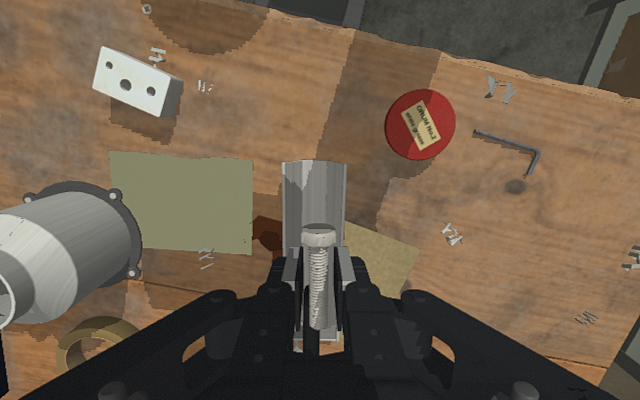

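```bash
python3 - <<'E'
from h import *
im=cams.get_image('wrist')
import numpy as np
P=[onz(im,u,.026)[:2] for u in [(283,160),(346,163),(284,240),(345,240)]]
print(np.round(P,4)); a=(P[0]+P[1])/2;b=(P[2]+P[3])/2
print(a,b,np.degrees(np.arctan2(*(a-b)[::-1])))
print('spout z3',onz(im,(314,163),.003))
print('bolt',[onz(im,u,.205)[:2].round(4) for u in [(320,232),(318,330)]], ctrl.get_obs()['tool_pos'])
e=cv2.Canny(im['pixels'],60,150)[140:290,260:370]; 
L=cv2.HoughLinesP(e,1,np.pi/360,25,minLineLength=30,maxLineGap=5)
for l in L[:,0]:
    if abs(l[2]-l[0])<12: print(l+[260,140,260,140])
E
```

```text
[[0.4648 0.0798]
 [0.4549 0.1387]
 [0.5444 0.0955]
 [0.5313 0.1562]]
[0.45984372 0.10926125] [0.53782127 0.1258813 ] -167.96807830010508
spout z3 [0.46447604 0.10947174 0.003     ]
bolt [array([0.4635, 0.1139]), array([0.5087, 0.1229])] [0.48945579 0.11706906 0.19935408]
[282 255 282 162]
[302 243 303 289]
[285 263 285 179]
[302 232 303 188]
[343 247 346 163]
[341 238 342 196]
[337 247 341 277]
[326 206 326 160]
[294 282 300 247]
[333 289 333 243]
[323 281 330 244]
[348 247 355 278]
```

```bash
python3 - <<'E'
from h import *
print(delta([.507,.118,.036],rotm=down(np.radians(102))))
E
```

```text
[array([16.35, -1.61, -0.32]), array([0.22, 0.13, 0.45])]
```

Call:
{"api": "step_arm", "payload": {"moves": [[[1.5,-1,-0.2],[0,0,0],0],[[4,-1.6,-0.3],[0,0,0],0],[[7,-1.6,-0.3],[0,0,0],0],[[9.5,-1.6,-0.3],[0,0,0],0],[[11.5,-1.6,-0.3],[0,0,0],0],[[13,-1.6,-0.3],[0,0,0],0],[[14.2,-1.6,-0.3],[0,0,0],0],[[15.2,-1.6,-0.3],[0,0,0],0],[[16,-1.6,-0.3],[0,0,0],0],[[16.3,-1.6,-0.3],[0,0,0],0]]}}

```text
t: 17.37
tool_pos: [0.5066, 0.1181, 0.0356]
tool_rot: [-1.365, 1.094, 1.361]
contact_force: [0.7, 0.8, -0.6]
opening: 0.0151
```

```bash
python3 - <<'E'
from h import *
s=ctrl.get_obs();print(s['tool_pos'],s['opening'],s['contact_force'])
im=cams.get_image('wrist'); cv2.imwrite('pics/w6.png',im['pixels'][100:,160:480])
E
```

```text
[0.50656709 0.11810969 0.03556319] 0.015075249624022295 [ 0.72718913  0.76019792 -0.57231982]
```

View pics/w6.png

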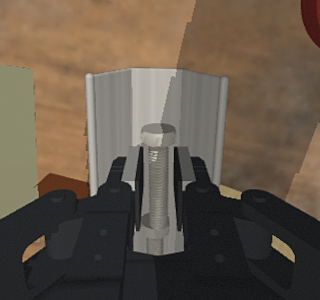

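Call:
{"api": "step_arm", "payload": {"moves": [[[0,0.4,0],[0,0,0],0],[[0.2,0.7,0],[0,0,0],0],[[0.3,0.7,0],[0,0,0],0],[[0.3,0.7,0],[0,0,0],0],[[0.3,0.7,0],[0,0,0],0.21],[[0.1,0.7,0],[0,0,0],0.23],[[-0.3,0.7,0],[0,0,0],0.25],[[-0.8,0.7,0],[0,0,0],0.28],[[-1.5,0.7,0],[0,0,0],0.32],[[-2.5,0.7,0],[0,0,0],0.4]]}}

```text
t: 18.25
tool_pos: [0.4993, 0.1165, 0.061]
tool_rot: [-1.365, 1.094, 1.362]
contact_force: [0.1, 0.5, -0.2]
opening: 0.0341
```

Call:
{"api": "step_arm", "payload": {"moves": [[[-2,0,0],[0,0,0],0.4],[[-5,0,0],[0,0,0],0.4],[[-8,0,0],[0,0,0],0.4],[[-11,0,0],[0,0,0],0.4],[[-13,0,0],[0,0,0],0.4],[[-14,0,0],[0,0,0],0.4],[[-14,0,0],[0,0,0],0.4],[[-14,0,0],[0,0,0],0.4],[[-14,0,0],[0,0,0],0.4],[[-14,0,0],[0,0,0],0.4]]}}

```text
t: 19.08
tool_pos: [0.4973, 0.1159, 0.1986]
tool_rot: [-1.363, 1.097, 1.365]
contact_force: [-0.9, -0.4, 0.1]
opening: 0.0338
```

```bash
python3 - <<'E'
from h import *
s=ctrl.get_obs();print(s['tool_pos'],s['opening'],s['contact_force'])
im=look(['handle','spout','bolt_a'])['wrist']; cv2.imwrite('pics/w7.png',im['pixels'])
print(delta([.610,.140,.20],rotm=down(np.radians(102))))
E
```

```text
[0.49731217 0.11588992 0.19863075] 0.033783627630827075 [-0.89408931 -0.443259    0.05314726]
handle wrist [316. 321.] 0.88 [0.608 0.14 ]
spout wrist [317. 150.] 0.78 [0.458 0.108]
bolt_a wrist [318. 252.] 0.61 [0.568 0.133]
bolt_a wrist [317. 152.] 0.53 [0.46  0.109]
[array([  0.02, -11.45,  -0.02]), array([0.21, 0.16, 0.22])]
```

View pics/w7.png

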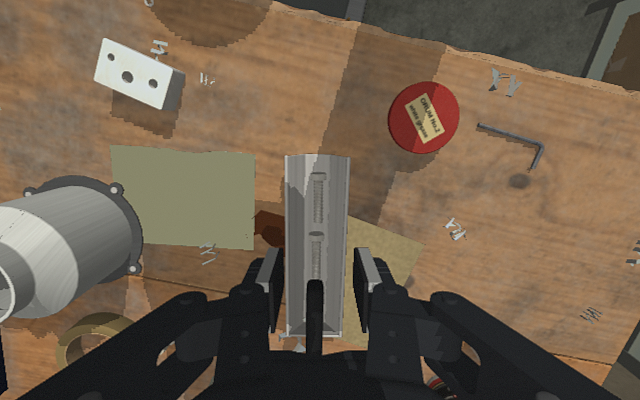

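Call:
{"api": "step_arm", "payload": {"moves": [[[-1,-2,0],[7,0,0],0.6],[[-1,-4,0],[14,0,0],0.6],[[-1,-6,0],[21,0,0],0.6],[[-1,-8,0],[28,0,0],0.6],[[-1,-10,0],[35,0,0],0.6],[[-1,-11.3,0],[42,0,0],0.6],[[-1,-11.3,0],[49,0,0],0.6],[[-1,-11.3,0],[56,0,0],0.6],[[-1,-11.3,0],[63,0,0],0.6],[[-1,-11.3,0],[70,0,0],0.6]]}}

```text
t: 20.12
tool_pos: [0.6084, 0.1398, 0.2094]
tool_rot: [-0.433, 1.524, 0.438]
contact_force: [-0.3, -0.0, 0.8]
opening: 0.051
```

Call:
{"api": "step_arm", "payload": {"moves": [[[0,0,0],[7,0,0],0.6],[[0,0,0],[14,0,0],0.6],[[0,0,0],[21,0,0],0.6],[[0,0,0],[28,0,0],0.6],[[0,0,0],[35,0,0],0.6],[[0,0,0],[42,0,0],0.6],[[0,0,0],[49,0,0],0.6],[[0,0,0],[56,0,0],0.6],[[0,0,0],[63,0,0],0.6],[[0,0,0],[70,0,0],0.6]]}}

```text
t: 20.95
tool_pos: [0.6082, 0.1398, 0.2088]
tool_rot: [0.528, 1.506, -0.523]
contact_force: [1.1, 0.0, 1.4]
opening: 0.0515
```

```bash
python3 - <<'E'
from h import *
s=ctrl.get_obs();print(s['tool_pos'],s['q'].round(2) if hasattr(s['q'],'round') else s['q'])
print(delta([.607,.140,.066],rotm=down(np.radians(-78))))
E
```

```text
[0.60818774 0.13982759 0.20876104] [0.11 0.08 1.66 0.   1.41 0.78]
[array([14.28, -0.11, -0.08]), array([39.52, -0.14, -0.15])]
```

Call:
{"api": "step_arm", "payload": {"moves": [[[1,0,0],[7,0,0],0.6],[[2,0,0],[14,0,0],0.6],[[3,0,0],[21,0,0],0.6],[[4,0,0],[28,0,0],0.6],[[5,-0.1,0],[35,0,0],0.6],[[6,-0.1,-0.1],[39.5,0,0],0.6],[[8,-0.1,-0.1],[39.5,0,0],0.6],[[10,-0.1,-0.1],[39.5,0,0],0.6],[[10,-0.1,-0.1],[39.5,0,0],0.6],[[10,-0.1,-0.1],[39.5,0,0],0.6]]}}

```text
t: 21.78
tool_pos: [0.6056, 0.1398, 0.107]
tool_rot: [1.054, 1.305, -1.054]
contact_force: [-0.5, 0.8, 0.6]
opening: 0.0515
```

```bash
python3 - <<'E'
from h import *
im=look(['handle'])['wrist']; cv2.imwrite('pics/w8.png',im['pixels'])
print(delta([.607,.140,.066],rotm=down(np.radians(-78))))
E
```

```text
handle wrist [324. 242.] 0.85 [0.609 0.139]
[array([ 4.38, -0.07,  0.01]), array([ 0.02, -0.17, -0.17])]
```

View pics/w8.png

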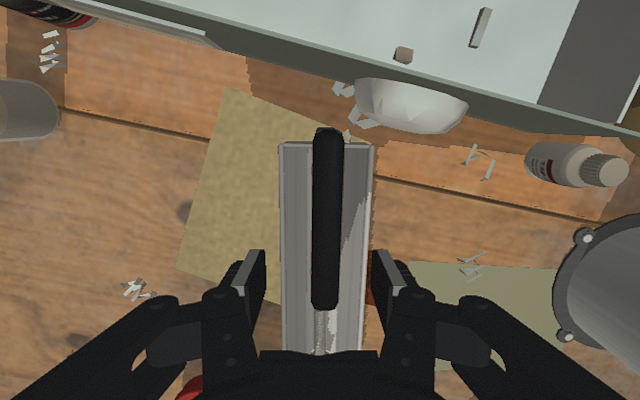

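Call:
{"api": "step_arm", "payload": {"moves": [[[1,0,0.2],[0,0,0],0.6],[[2.5,0,0.3],[0,0,0],0.6],[[3.7,0,0.3],[0,0,0],0.6],[[4.3,0,0.3],[0,0,0],0.6],[[4.3,0,0.3],[0,0,0],0.45],[[4.3,0,0.3],[0,0,0],0.35],[[4.3,0,0.3],[0,0,0],0.28],[[4.3,0,0.3],[0,0,0],0.22],[[4.3,0,0.3],[0,0,0],0.1],[[4.3,0,0.3],[0,0,0],0]], "grip_force": 100}}

```text
t: 22.72
tool_pos: [0.6091, 0.1374, 0.068]
tool_rot: [1.058, 1.3, -1.048]
contact_force: [-0.1, 0.2, 3.0]
opening: 0.0147
```

Call:
{"api": "step_arm", "payload": {"moves": [[[0,0,0],[0,0,0],0],[[0,0,0],[0,0,0],0],[[0,0,0],[0,0,0],0],[[-0.5,0,0],[0,0,0],0],[[-1,0,0],[0,0,0],0],[[-2,0,0],[0,0,0],0],[[-3,0,0],[0,0,0],0],[[-4,0,0],[0,0,0],0],[[-5,0,0],[0,0,0],0],[[-6,0,0],[0,0,0],0]]}}

```text
t: 23.55
tool_pos: [0.6091, 0.1372, 0.1297]
tool_rot: [1.058, 1.299, -1.048]
contact_force: [0.2, -0.6, -3.9]
opening: 0.0141
```

```bash
python3 - <<'E'
from h import *
s=ctrl.get_obs();print(s['tool_pos'],s['opening'],s['contact_force'],s['wrist_torque'])
im=look(['spout','handle'],('wrist','top'),n=2,z={'spout':.07,'handle':.133})
print(delta([.59,.10,.30],rotm=down(np.radians(-45))))
E
```

```text
[0.60913508 0.13716232 0.12965553] 0.014121020963255687 [ 0.15976402 -0.58835942 -3.91331568] [ 0.03966995 -0.09671545 -0.01549286]
spout top [281. 215.] 0.5 [0.476 0.11 ]
spout top [338. 235.] 0.46 [ 0.422 -0.075]
handle wrist [317. 279.] 0.91 [0.612 0.14 ]
[array([-17.3 ,  -2.5 ,   3.19]), array([-32.98,  -0.1 ,  -0.25])]
```

```bash
cat >> h.py <<'E'
SP=np.array([.065,-.149,0])
def rows(targets):
    """targets: (TCP, yaw deg, tilt deg) -> tool-frame rows"""
    s=ctrl.get_obs();T=rot(s['tool_rot']);p=np.array(s['tool_pos'])
    for P,y,th in targets:
        M=down(np.radians(y))@R.from_euler('z',th,degrees=True).as_matrix()
        print((T.T@(np.array(P)-p)*100).round(1).tolist(),np.degrees(R.from_matrix(T.T@M).as_rotvec()).round(1).tolist())
def tcp_for(spout,y,th):
    M=down(np.radians(y))@R.from_euler('z',th,degrees=True).as_matrix()
    return np.array(spout)-M@SP
E
python3 - <<'E'
from h import *
s=ctrl.get_obs();p=np.array(s['tool_pos'])
e=np.array([.60,.09,.26]);y0=-78
L=[]
for i in range(1,11):
    u=i/10;w=u*u*(3-2*u)
    L.append((p+(e-p)*w,y0+60*u,-6*min(1,u*2)))
rows(L)
print(tcp_for([.5975,-.1125,.135],0,10),tcp_for([.5975,-.1125,.135],0,45))
E
```

```text
[-0.4, -0.0, 0.1] [-6.0, -0.2, -1.4]
[-1.4, -0.2, 0.5] [-12.0, -0.4, -2.6]
[-2.9, -0.4, 0.9] [-18.0, -0.7, -3.8]
[-4.7, -0.6, 1.5] [-24.0, -1.1, -5.0]
[-6.6, -0.9, 2.2] [-29.9, -1.7, -6.1]
[-8.6, -1.1, 2.8] [-35.9, -2.0, -6.1]
[-10.4, -1.4, 3.4] [-41.9, -2.3, -6.0]
[-11.9, -1.6, 3.9] [-47.9, -2.6, -5.9]
[-12.9, -1.7, 4.3] [-53.9, -2.9, -5.8]
[-13.3, -1.7, 4.4] [-59.9, -3.2, -5.7]
[0.5975     0.02294922 0.22488608] [ 0.5975     -0.05310303  0.28632085]
```

Call:
{"api": "step_arm", "payload": {"moves": [[[-0.4,0,0.1],[-6,-0.2,-1.4],0],[[-1.4,-0.2,0.5],[-12,-0.4,-2.6],0],[[-2.9,-0.4,0.9],[-18,-0.7,-3.8],0],[[-4.7,-0.6,1.5],[-24,-1.1,-5],0],[[-6.6,-0.9,2.2],[-29.9,-1.7,-6.1],0],[[-8.6,-1.1,2.8],[-35.9,-2,-6.1],0],[[-10.4,-1.4,3.4],[-41.9,-2.3,-6],0],[[-11.9,-1.6,3.9],[-47.9,-2.6,-5.9],0],[[-12.9,-1.7,4.3],[-53.9,-2.9,-5.8],0],[[-13.3,-1.7,4.4],[-59.9,-3.2,-5.7],0]]}}

```text
t: 24.68
tool_pos: [0.6009, 0.0895, 0.2615]
tool_rot: [0.162, 1.569, -0.325]
contact_force: [0.5, 0.6, -4.0]
opening: 0.0146
```

```bash
python3 - <<'E'
from h import *
s=ctrl.get_obs();p=np.array(s['tool_pos']);print(p,np.round(s['q'],2))
T=rot(s['tool_rot']);print('spout',p+T@SP)
e=tcp_for([.5975,-.1025,.165],0,0);print(e)
L=[]
for i in range(1,11):
    u=min(1,i/9);w=u*u*(3-2*u)
    L.append((p+(e-p)*w,-18+18*min(1,u*1.5),-6+6*u))
rows(L)
E
```

```text
[0.60092595 0.08954629 0.26152728] [ 0.07  0.03  1.61 -0.1   1.53  0.38]
spout [ 0.55377197 -0.05804298  0.21233472]
[0.5975 0.0465 0.23  ]
[0.1, -0.1, 0.0] [-2.8, -0.1, 0.6]
[0.5, -0.5, 0.1] [-5.7, -0.4, 1.3]
[0.9, -1.0, 0.3] [-8.7, -0.6, 2.0]
[1.5, -1.6, 0.4] [-11.7, -0.8, 2.6]
[2.1, -2.2, 0.6] [-14.7, -1.0, 3.3]
[2.6, -2.9, 0.7] [-17.7, -1.1, 3.9]
[3.1, -3.4, 0.9] [-17.7, -1.0, 4.6]
[3.5, -3.7, 0.9] [-17.7, -0.9, 5.3]
[3.6, -3.9, 1.0] [-17.7, -0.8, 5.9]
[3.6, -3.9, 1.0] [-17.7, -0.8, 5.9]
```

Call:
{"api": "step_arm", "payload": {"moves": [[[0.1,-0.1,0],[-2.8,-0.1,0.6],0],[[0.5,-0.5,0.1],[-5.7,-0.4,1.3],0],[[0.9,-1,0.3],[-8.7,-0.6,2],0],[[1.5,-1.6,0.4],[-11.7,-0.8,2.6],0],[[2.1,-2.2,0.6],[-14.7,-1,3.3],0],[[2.6,-2.9,0.7],[-17.7,-1.1,3.9],0],[[3.1,-3.4,0.9],[-17.7,-1,4.6],0],[[3.5,-3.7,0.9],[-17.7,-0.9,5.3],0],[[3.6,-3.9,1],[-17.7,-0.8,5.9],0],[[3.6,-3.9,1],[-17.7,-0.8,5.9],0]]}}

```text
t: 25.52
tool_pos: [0.5973, 0.0453, 0.229]
tool_rot: [0.002, 1.572, -0.002]
contact_force: [-1.0, -0.1, -4.4]
opening: 0.0144
```

```bash
python3 - <<'E'
from h import *
s=ctrl.get_obs();p=np.array(s['tool_pos']);T=rot(s['tool_rot']);sp=p+T@SP
print(p,'spout',sp)
im=cams.get_image('wrist');it=cams.get_image('top');sd=cams.get_image('side')
M=[.5975,-.1225,.12]
for n,c in (('top',it),('side',sd),('wrist',im)): print(n,'pred spout',proj(c,sp),'mouth',proj(c,M),[(np.round(r['at']),round(r['conf'],2)) for r in finder.tip_of(n,'spout')[:2]],[(np.round(r['at']),round(r['conf'],2)) for r in finder.tip_of(n,'mouth')[:2]])
f=lambda c,x,y,w,h,s:cv2.resize(c['pixels'][y:y+h,x:x+w],(int(w*s),int(h*s)))
a=f(it,290,130,130,110,3);b=f(sd,250,120,130,110,3)
cv2.imwrite('pics/p9.png',np.hstack([a,b]))
E
```

```text
[0.59728142 0.04534892 0.22898964] spout [ 0.59681494 -0.1036509   0.16399089]
top pred spout [351.39072908 174.44361789] mouth [356.10992295 178.02518544] [(array([351., 172.]), 0.78)] [(array([356., 177.]), 0.71)]
side pred spout [314.91959104 168.69138699] mouth [317.78632983 177.51667904] [(array([321., 168.]), 0.38)] [(array([316., 178.]), 0.61)]
wrist pred spout [318.86900531 415.2782682 ] mouth [319.64407943 388.05281521] [] [(array([388., 233.]), 0.59), (array([182., 269.]), 0.56)]
```

View pics/p9.png

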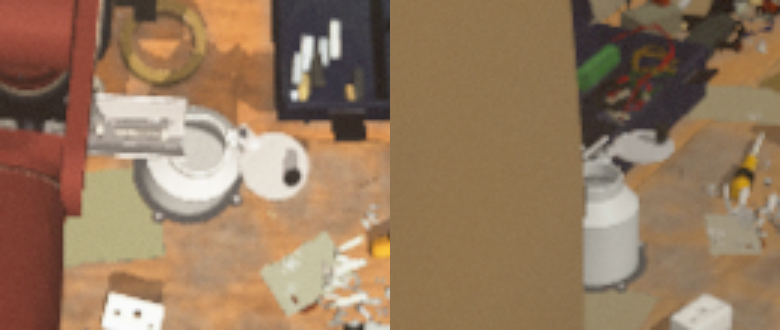

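```bash
python3 - <<'E'
from h import *
s=ctrl.get_obs();T=rot(s['tool_rot']);sp=np.array(s['tool_pos'])+T@SP
e=np.array([.594,-.1125,.138]);L=[]
for i in range(1,11):
    u=min(1,i/8);w=u*u*(3-2*u);L.append((tcp_for(sp+(e-sp)*w,0,10*u),0,10*u))
rows(L)
E
```

```text
[-0.2, -0.2, -0.0] [-0.0, 0.0, 1.3]
[-0.2, -0.5, -0.1] [-0.0, 0.0, 2.5]
[-0.1, -0.8, -0.1] [-0.0, 0.0, 3.8]
[0.1, -1.1, -0.2] [-0.0, 0.0, 5.0]
[0.3, -1.5, -0.2] [-0.0, 0.0, 6.3]
[0.4, -1.8, -0.3] [-0.0, 0.0, 7.5]
[0.4, -2.1, -0.3] [-0.0, 0.0, 8.8]
[0.2, -2.3, -0.4] [-0.0, 0.0, 10.0]
[0.2, -2.3, -0.4] [-0.0, 0.0, 10.0]
[0.2, -2.3, -0.4] [-0.0, 0.0, 10.0]
```

Call:
{"api": "step_arm", "payload": {"moves": [[[-0.2,-0.2,0],[0,0,1.3],0],[[-0.2,-0.5,-0.1],[0,0,2.5],0],[[-0.1,-0.8,-0.1],[0,0,3.8],0],[[0.1,-1.1,-0.2],[0,0,5],0],[[0.3,-1.5,-0.2],[0,0,6.3],0],[[0.4,-1.8,-0.3],[0,0,7.5],0],[[0.4,-2.1,-0.3],[0,0,8.8],0],[[0.2,-2.3,-0.4],[0,0,10],0],[[0.2,-2.3,-0.4],[0,0,10],0],[[0.2,-2.3,-0.4],[0,0,10],0]]}}

```text
t: 26.8
tool_pos: [0.5938, 0.0228, 0.2283]
tool_rot: [0.138, 1.566, 0.136]
contact_force: [-0.6, 0.1, -4.0]
opening: 0.0144
```

```bash
python3 - <<'E'
from h import *
s=ctrl.get_obs();T=rot(s['tool_rot']);sp=np.array(s['tool_pos'])+T@SP
it=cams.get_image('top')
print('spout',sp,s['contact_force'],proj(it,sp),proj(it,[.5975,-.1225,.12]),[(np.round(r['at'],1),round(r['conf'],2)) for n in('spout','mouth') for r in finder.tip_of('top',n)[:2]])
f=lambda c,x,y,w,h,s:cv2.resize(c['pixels'][y:y+h,x:x+w],(int(w*s),int(h*s)),interpolation=cv2.INTER_CUBIC)
cv2.imwrite('pics/p10.png',f(it,320,150,70,55,8))
e=np.array([.594,-.1125,.138]);L=[]
for i in range(1,11):
    th=10+min(36,i*4.5);L.append((tcp_for(e,0,th),0,th))
rows(L)
E
```

```text
spout [ 0.59366459 -0.11271201  0.13849109] [-0.55140426  0.06503939 -3.98366642] [353.53536757 177.63659996] [356.10992295 178.02518544] [(array([352. , 174.3]), 0.76), (array([355. , 179.7]), 0.59)]
[-1.1, -0.6, 0.0] [-0.0, 0.0, 4.5]
[-2.2, -1.3, 0.0] [0.0, 0.0, 9.0]
[-3.3, -2.0, 0.0] [0.0, 0.0, 13.5]
[-4.3, -2.8, 0.0] [0.0, 0.0, 18.0]
[-5.2, -3.7, 0.0] [0.0, 0.0, 22.5]
[-6.0, -4.6, 0.0] [0.0, 0.0, 27.0]
[-6.8, -5.7, 0.0] [0.0, 0.0, 31.5]
[-7.5, -6.7, 0.0] [0.0, 0.0, 36.0]
[-7.5, -6.7, 0.0] [0.0, 0.0, 36.0]
[-7.5, -6.7, 0.0] [0.0, 0.0, 36.0]
```

View pics/p10.png

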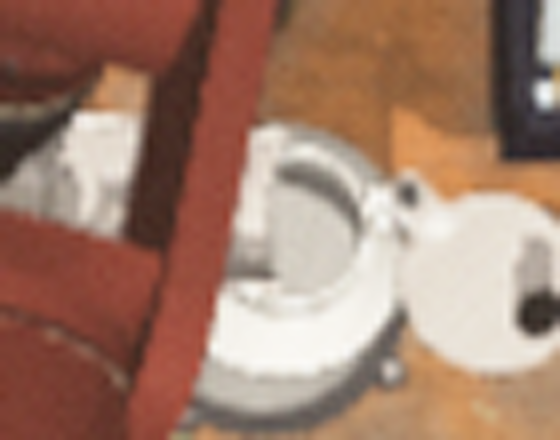

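Call:
{"api": "step_arm", "payload": {"moves": [[[-1.1,-0.6,0],[0,0,4.5],0],[[-2.2,-1.3,0],[0,0,9],0],[[-3.3,-2,0],[0,0,13.5],0],[[-4.3,-2.8,0],[0,0,18],0],[[-5.2,-3.7,0],[0,0,22.5],0],[[-6,-4.6,0],[0,0,27],0],[[-6.8,-5.7,0],[0,0,31.5],0],[[-7.5,-6.7,0],[0,0,36],0],[[-7.5,-6.7,0],[0,0,36],0],[[-7.5,-6.7,0],[0,0,36],0]]}}

```text
t: 27.78
tool_pos: [0.5939, -0.0563, 0.2898]
tool_rot: [0.627, 1.478, 0.625]
contact_force: [-0.1, -0.1, -3.3]
opening: 0.0143
```

```bash
python3 - <<'E'
from h import *
s=ctrl.get_obs();T=rot(s['tool_rot']);sp=np.array(s['tool_pos'])+T@SP
print('spout',sp,s['contact_force'],np.round(s['q'],2),np.degrees(np.arcsin(T[:,0][1])),s['opening'])
E
```

```text
spout [ 0.59376313 -0.11336367  0.13756102] [-0.08451239 -0.10506659 -3.27223337] [-0.51  0.12  1.61  0.7   1.81 -0.47] 45.88384975476485 0.014346141569250286
```

Call:
{"api": "step_arm", "payload": {"moves": [[[0,0,0],[0,0,0],0],[[0,0,0],[0,0,0],0],[[0,0,0],[0,0,0],0],[[0,0,0],[0,0,0],0],[[0,0,0],[0,0,0],0],[[0,0,0],[0,0,0],0],[[0,0,0],[0,0,0],0],[[0,0,0],[0,0,0],0],[[0,0,0],[0,0,0],0],[[0,0,0],[0,0,0],0]]}}

```text
t: 28.62
tool_pos: [0.5939, -0.0562, 0.2899]
tool_rot: [0.627, 1.478, 0.625]
contact_force: [0.4, 1.0, -3.2]
opening: 0.0145
```

```bash
python3 - <<'E'
from h import *
import numpy as np
F=[]
for i in range(6):
    cams.get_image('top'); F.append(ctrl.get_obs()['contact_force'])
print(np.mean(F,0))
w=cams.get_image('wrist');s=cams.get_image('side');t=cams.get_image('top')
f=lambda c,x,y,w_,h,sx:cv2.resize(c['pixels'][y:y+h,x:x+w_],None,fx=sx,fy=sx,interpolation=cv2.INTER_CUBIC)
a=f(t,320,150,70,60,5);b=f(s,290,140,70,60,5)
cv2.imwrite('pics/p11.png',np.vstack([np.hstack([a,b]),cv2.resize(w['pixels'],(700,290))[:, :]]))
E
```

```text
[ 0.2698891   1.25364229 -2.89785637]
```

View pics/p11.png

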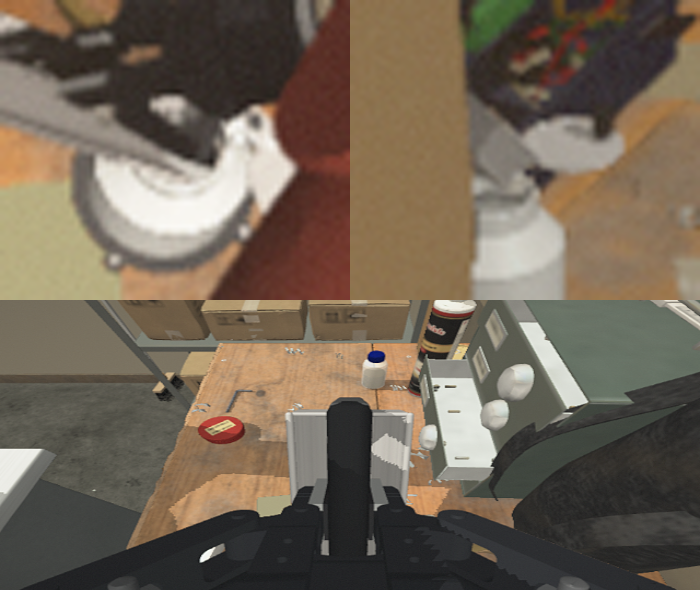

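Call:
{"api": "step_arm", "payload": {"moves": [[[-0.2,0.2,0],[0,0,0],0],[[-0.6,0.6,0],[0,0,0],0],[[-1.2,1.2,0],[0,0,0],0],[[-1.8,1.8,0],[0,0,0],0],[[-2.4,2.4,0],[0,0,0],0],[[-2.8,2.8,0],[0,0,0],0],[[-2.8,2.8,0],[0,0,0],0],[[-2.8,2.8,0],[0,0,0],0],[[-2.8,2.8,0],[0,0,0],0],[[-2.8,2.8,0],[0,0,0],0]]}}

```text
t: 29.9
tool_pos: [0.5937, -0.0569, 0.3288]
tool_rot: [0.628, 1.479, 0.625]
contact_force: [0.5, 0.3, -3.8]
opening: 0.0143
```

```bash
python3 - <<'E'
from h import *
F=[]
for i in range(5):
    s=cams.get_image('side'); F.append(ctrl.get_obs()['contact_force'])
print(np.mean(F,0))
print([(np.round(r['at']),round(r['conf'],2)) for r in finder.find_in('side','bolt_a')])
t=cams.get_image('top')
f=lambda c,x,y,w_,h,sx:cv2.resize(c['pixels'][y:y+h,x:x+w_],None,fx=sx,fy=sx,interpolation=cv2.INTER_CUBIC)
cv2.imwrite('pics/p12.png',np.hstack([f(t,320,150,70,60,5),f(s,290,140,70,60,5)]))
o=ctrl.get_obs();p=np.array(o['tool_pos'])
L=[]
for i in range(1,11):
    u=i/10
    L.append((p+np.array([0,.10,-.0])*u,0,46-4.6*i))
rows(L)
E
```

```text
[-0.09353325 -0.37023552 -2.87351571]
[]
[0.7, 0.7, -0.0] [-0.1, 0.0, -4.5]
[1.4, 1.4, -0.0] [-0.1, 0.0, -9.1]
[2.2, 2.1, -0.0] [-0.1, 0.0, -13.7]
[2.9, 2.8, -0.0] [-0.1, 0.0, -18.3]
[3.6, 3.5, -0.0] [-0.1, 0.0, -22.9]
[4.3, 4.2, -0.0] [-0.1, 0.0, -27.5]
[5.0, 4.9, -0.0] [-0.1, 0.0, -32.1]
[5.7, 5.6, -0.0] [-0.1, 0.0, -36.7]
[6.5, 6.3, -0.0] [-0.1, 0.0, -41.3]
[7.2, 7.0, -0.0] [-0.1, 0.0, -45.9]
```

View pics/p12.png

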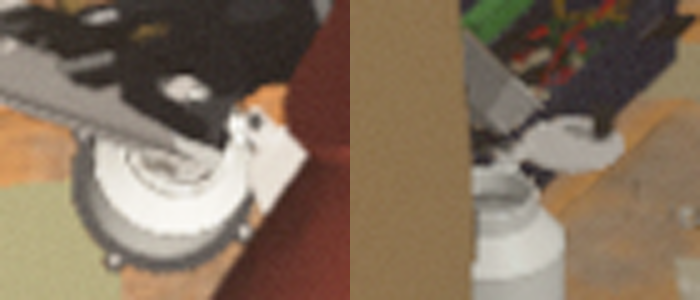

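Call:
{"api": "step_arm", "payload": {"moves": [[[0.7,0.7,0],[0,0,-4.5],0],[[1.4,1.4,0],[0,0,-9.1],0],[[2.2,2.1,0],[0,0,-13.7],0],[[2.9,2.8,0],[0,0,-18.3],0],[[3.6,3.5,0],[0,0,-22.9],0],[[4.3,4.2,0],[0,0,-27.5],0],[[5,4.9,0],[0,0,-32.1],0],[[5.7,5.6,0],[0,0,-36.7],0],[[6.5,6.3,0],[0,0,-41.3],0],[[7.2,7,0],[0,0,-45.9],0]]}}

```text
t: 31.08
tool_pos: [0.5938, 0.0444, 0.3299]
tool_rot: [-0.001, 1.571, -0.003]
contact_force: [0.0, -0.2, -2.6]
opening: 0.0144
```

```bash
python3 - <<'E'
from h import *
o=ctrl.get_obs();p=np.array(o['tool_pos']);print(p)
e=np.array([.607,.137,.20])
rows([(p+(e-p)*i/10,-6.6*i,0) for i in range(1,11)])
# where bystanders stand now
look(['grease_tin','drill_block','oil_bottle','thinner'],('top',),1)
E
```

```text
[0.59375717 0.04442814 0.32986473]
[1.3, 0.9, 0.1] [6.5, 0.0, 0.1]
[2.6, 1.9, 0.3] [13.1, 0.0, 0.1]
[3.9, 2.8, 0.4] [19.7, 0.0, 0.1]
[5.2, 3.7, 0.5] [26.3, 0.0, 0.1]
[6.5, 4.6, 0.7] [32.9, 0.0, 0.1]
[7.8, 5.6, 0.8] [39.5, 0.1, 0.1]
[9.1, 6.5, 0.9] [46.1, 0.1, 0.1]
[10.4, 7.4, 1.0] [52.7, 0.1, 0.1]
[11.7, 8.4, 1.2] [59.3, 0.1, 0.1]
[13.0, 9.3, 1.3] [65.9, 0.1, 0.1]
grease_tin top [434. 210.] 0.69 [ 0.528 -0.401]
drill_block top [334. 236.] 0.69 [ 0.426 -0.066]
thinner top [211. 170.] 0.65 [0.636 0.367]
```

Call:
{"api": "step_arm", "payload": {"moves": [[[1.3,0.9,0.1],[6.5,0,0.1],0],[[2.6,1.9,0.3],[13.1,0,0.1],0],[[3.9,2.8,0.4],[19.7,0,0.1],0],[[5.2,3.7,0.5],[26.3,0,0.1],0],[[6.5,4.6,0.7],[32.9,0,0.1],0],[[7.8,5.6,0.8],[39.5,0.1,0.1],0],[[9.1,6.5,0.9],[46.1,0.1,0.1],0],[[10.4,7.4,1],[52.7,0.1,0.1],0],[[11.7,8.4,1.2],[59.3,0.1,0.1],0],[[13,9.3,1.3],[65.9,0.1,0.1],0]]}}

```text
t: 32.17
tool_pos: [0.6071, 0.1354, 0.1983]
tool_rot: [0.904, 1.381, -0.9]
contact_force: [0.7, 0.3, -2.3]
opening: 0.0143
```

```bash
python3 - <<'E'
from h import *
o=ctrl.get_obs();p=np.array(o['tool_pos']);print(p)
e=np.array([.605,.137,.078])
L=[]
for i in range(1,11):
    u=min(1,i/8);w=u*u*(3-2*u);L.append((p+(e-p)*w,-66-12*u,0))
rows(L)
E
```

```text
[0.60713713 0.13542085 0.19827451]
[0.5, -0.0, -0.0] [1.0, -0.3, 0.0]
[1.9, -0.0, -0.0] [2.5, -0.3, 0.0]
[3.8, -0.0, -0.1] [4.0, -0.3, 0.0]
[6.0, -0.1, -0.1] [5.5, -0.3, 0.0]
[8.2, -0.1, -0.1] [7.0, -0.3, 0.0]
[10.1, -0.1, -0.1] [8.5, -0.3, 0.0]
[11.5, -0.1, -0.2] [10.0, -0.3, 0.0]
[12.0, -0.1, -0.2] [11.5, -0.3, 0.1]
[12.0, -0.1, -0.2] [11.5, -0.3, 0.1]
[12.0, -0.1, -0.2] [11.5, -0.3, 0.1]
```

Call:
{"api": "step_arm", "payload": {"moves": [[[0.5,0,0],[1,-0.3,0],0],[[1.9,0,0],[2.5,-0.3,0],0],[[3.8,0,-0.1],[4,-0.3,0],0],[[6,-0.1,-0.1],[5.5,-0.3,0],0],[[8.2,-0.1,-0.1],[7,-0.3,0],0],[[10.1,-0.1,-0.1],[8.5,-0.3,0],0],[[11.5,-0.1,-0.2],[10,-0.3,0],0],[[12,-0.1,-0.2],[11.5,-0.3,0],0],[[12,-0.1,-0.2],[11.5,-0.3,0],0],[[12,-0.1,-0.2],[11.5,-0.3,0],0]]}}

```text
t: 33.0
tool_pos: [0.6052, 0.1361, 0.0779]
tool_rot: [1.054, 1.302, -1.056]
contact_force: [0.0, -0.4, -2.4]
opening: 0.0149
```

Call:
{"api": "step_arm", "payload": {"moves": [[[0.2,0,0],[0,0,0],0],[[0.4,0,0],[0,0,0],0],[[0.6,0,0],[0,0,0],0],[[0.7,0,0],[0,0,0],0],[[0.8,0,0],[0,0,0],0],[[0.9,0,0],[0,0,0],0],[[0.95,0,0],[0,0,0],0],[[1,0,0],[0,0,0],0],[[1,0,0],[0,0,0],0],[[1,0,0],[0,0,0],0]]}}

```text
t: 33.83
tool_pos: [0.6054, 0.1363, 0.0683]
tool_rot: [1.054, 1.302, -1.055]
contact_force: [-1.5, -0.7, 0.5]
opening: 0.0145
```

Call:
{"api": "step_arm", "payload": {"moves": [[[0.1,0,0],[0,0,0],0.25],[[0.1,0,0],[0,0,0],0.3],[[0.1,0,0],[0,0,0],0.4],[[0.1,0,0],[0,0,0],0.5],[[0.1,0,0],[0,0,0],0.6],[[0.1,0,0],[0,0,0],0.6],[[-1,0,0],[0,0,0],0.6],[[-3,0,0],[0,0,0],0.6],[[-6.5,0,0],[0,0,0],0.6],[[-10,0,0],[0,0,0],0.6]]}}

```text
t: 34.67
tool_pos: [0.6045, 0.1361, 0.1687]
tool_rot: [1.053, 1.304, -1.057]
contact_force: [0.0, 0.9, 1.0]
opening: 0.0513
```

```bash
python3 - <<'E'
from h import *
# knob at stop ~ (.5565,-.2185)
print(delta([.5565,-.2185,.25],rotm=down(np.radians(-87))))
E
```

```text
[array([ -8.11, -12.07,  33.7 ]), array([ 8.94, -0.03,  0.25])]
```

Call:
{"api": "step_arm", "payload": {"moves": [[[-4,0,0.5],[1,0,0],0.6],[[-7.5,-0.5,2],[2,0,0],0.6],[[-8.1,-2,5.5],[3,0,0],0.6],[[-8.1,-3.3,9.3],[4,0,0],0.6],[[-8.1,-4.6,13],[5,0,0],0.6],[[-8.1,-6,17],[6,0,0],0.6],[[-8.1,-7.3,20.7],[7,0,0],0.6],[[-8.1,-8.6,24.4],[8,0,0],0.6],[[-8.1,-10,28],[9,0,0],0.6],[[-8.1,-11.2,31.3],[9,0,0],0.6]]}}

```text
t: 35.5
tool_pos: [0.5593, -0.1955, 0.2511]
tool_rot: [1.17, 1.234, -1.175]
contact_force: [0.3, 0.3, 0.3]
opening: 0.0514
```

```bash
python3 - <<'E'
from h import *
im=look(['knob'],n=2)['wrist']
look(['chute','spout','handle'],('top',),1)
print(ctrl.get_obs()['tool_pos'],delta([.5565,-.2185,.148],rotm=down(np.radians(-87))))
cv2.imwrite('pics/w13.png',im['pixels'])
E
```

```text
knob wrist [349. 206.] 0.61 [ 0.564 -0.218]
chute top [279. 194.] 0.72 [0.562 0.128]
spout top [282. 223.] 0.91 [0.46  0.109]
handle top [277. 177.] 0.86 [0.603 0.131]
[ 0.56018193 -0.19233372  0.25027868] [array([10.23, -0.46,  2.6 ]), array([-0.01, -0.03,  0.22])]
```

View pics/w13.png

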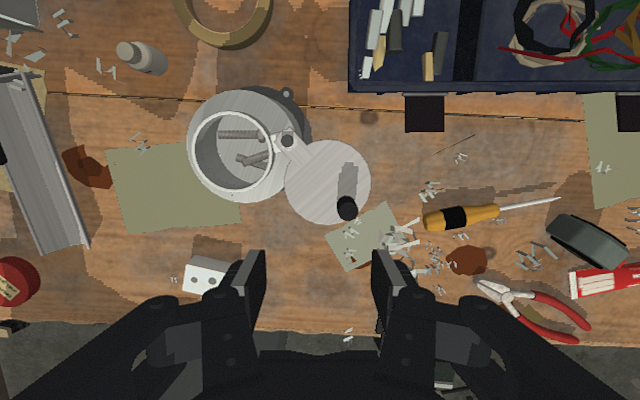

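Call:
{"api": "step_arm", "payload": {"moves": [[[1,-0.1,1],[0,0,0],0.6],[[3,-0.2,2],[0,0,0],0.6],[[5,-0.3,2.6],[0,0,0],0.6],[[7,-0.3,2.6],[0,0,0],0.6],[[9,-0.3,2.6],[0,0,0],0.6],[[10.2,-0.3,2.6],[0,0,0],0.5],[[10.2,-0.3,2.6],[0,0,0],0],[[10.2,-0.3,2.6],[0,0,0],0],[[10.2,-0.3,2.6],[0,0,0],0],[[10.2,-0.3,2.6],[0,0,0],0]], "grip_force": 30}}

```text
t: 36.63
tool_pos: [0.5583, -0.218, 0.1485]
tool_rot: [1.169, 1.237, -1.173]
contact_force: [-0.1, 1.1, -6.1]
opening: 0.0146
```

```bash
python3 - <<'E'
from h import *
s=ctrl.get_obs();T=rot(s['tool_rot']);p=np.array(s['tool_pos']);print(p,s['opening'],s['contact_force'])
P=np.array([.606,-.1690])
f=lambda a:P+.069*np.array([np.cos(np.radians(a)),np.sin(np.radians(a))])
for a in np.linspace(225,165,11)[1:]: print(round(a),(T.T@np.append(f(a)-p[:2],0)*100).round(2))
E
```

```text
[ 0.55827734 -0.21801782  0.1484819 ] 0.014619637199021368 [-0.05209182  1.12767984 -6.11958193]
219 [ 0.   -0.56 -0.59]
213 [ 0.   -0.95 -1.2 ]
207 [ 0.01 -1.28 -1.84]
201 [ 0.01 -1.54 -2.51]
195 [ 0.01 -1.73 -3.21]
189 [ 0.01 -1.84 -3.92]
183 [ 0.01 -1.88 -4.65]
177 [ 0.01 -1.84 -5.37]
171 [ 0.01 -1.72 -6.08]
165 [ 0.01 -1.54 -6.78]
```

Call:
{"api": "step_arm", "payload": {"moves": [[[0,-0.5,-0.59],[0,0,0],0],[[0,-0.9,-1.2],[0,0,0],0],[[0,-1.25,-1.84],[0,0,0],0],[[0,-1.5,-2.51],[0,0,0],0],[[0,-1.7,-3.21],[0,0,0],0],[[0,-1.84,-3.92],[0,0,0],0],[[0,-1.88,-4.65],[0,0,0],0],[[0,-1.84,-5.37],[0,0,0],0],[[0,-1.72,-6.08],[0,0,0],0],[[0,-1.54,-6.78],[0,0,0],0]]}}

```text
t: 37.47
tool_pos: [0.5367, -0.1511, 0.1484]
tool_rot: [1.166, 1.24, -1.177]
contact_force: [1.7, -2.5, -5.9]
opening: 0.0143
```

```bash
python3 - <<'E'
from h import *
s=ctrl.get_obs();T=rot(s['tool_rot']);p=np.array(s['tool_pos']);print(p,s['opening'],s['contact_force'])
P=np.array([.606,-.1690])
f=lambda a:P+.069*np.array([np.cos(np.radians(a)),np.sin(np.radians(a))])
for a in np.linspace(165,105,11)[1:]: print(round(a),(T.T@np.append(f(a)-p[:2],0)*100).round(2))
E
```

```text
[ 0.53670158 -0.15108178  0.14842607] 0.01428266468678409 [ 1.72452308 -2.48838405 -5.90900953]
159 [-0.    0.52 -0.65]
153 [-0.01  0.85 -1.3 ]
147 [-0.01  1.24 -1.9 ]
141 [-0.02  1.7  -2.47]
135 [-0.02  2.21 -2.98]
129 [-0.02  2.77 -3.43]
123 [-0.03  3.38 -3.82]
117 [-0.04  4.02 -4.15]
111 [-0.04  4.69 -4.41]
105 [-0.05  5.39 -4.6 ]
```

Call:
{"api": "step_arm", "payload": {"moves": [[[0,0.4,-0.65],[0,0,0],0],[[0,0.8,-1.3],[0,0,0],0],[[0,1.24,-1.9],[0,0,0],0],[[0,1.7,-2.47],[0,0,0],0],[[0,2.21,-2.98],[0,0,0],0],[[0,2.77,-3.43],[0,0,0],0],[[0,3.38,-3.82],[0,0,0],0],[[0,4.02,-4.15],[0,0,0],0],[[0,4.69,-4.41],[0,0,0],0],[[0,5.2,-4.55],[0,0,0],0]]}}

```text
t: 38.3
tool_pos: [0.5875, -0.103, 0.1484]
tool_rot: [1.166, 1.238, -1.177]
contact_force: [-3.6, -5.3, -2.2]
opening: 0.0145
```

Call:
{"api": "step_arm", "payload": {"moves": [[[0,0.2,0],[0,0,0],0],[[0,0.4,-0.05],[0,0,0],0],[[0,0.5,-0.05],[0,0,0],0],[[0,0.6,-0.05],[0,0,0],0],[[0,0.7,-0.05],[0,0,0],0],[[0,0.8,-0.05],[0,0,0],0],[[0,0.9,-0.05],[0,0,0],0],[[0,1,-0.05],[0,0,0],0],[[0,1.1,-0.05],[0,0,0],0],[[0,1.1,-0.05],[0,0,0],0]]}}

```text
t: 39.13
tool_pos: [0.5929, -0.1018, 0.1481]
tool_rot: [1.158, 1.252, -1.188]
contact_force: [-24.6, -1.8, 11.0]
opening: 0.0144
```

Call:
{"api": "step_arm", "payload": {"moves": [[[0,0.2,0],[0,0,0],0.5],[[0,0.2,0],[0,0,0],0.5],[[0,0.2,0],[0,0,0],0.5],[[0,0.2,0],[0,0,0],0.5],[[0,0.2,0],[0,0,0],0.5],[[-1.5,0.2,0],[0,0,0],0.5],[[-4,0.2,0],[0,0,0],0.5],[[-7.5,0,0],[0,0,0],0.5],[[-11,-2,0],[0,0,0],0.5],[[-14,-4,0],[0,0,0],0.5]]}}

```text
t: 39.97
tool_pos: [0.5568, -0.1037, 0.2915]
tool_rot: [1.159, 1.251, -1.186]
contact_force: [1.4, -1.0, 0.3]
opening: 0.0426
```

```bash
python3 - <<'E'
from h import *
s=ctrl.get_obs();print(s['tool_pos'],s['contact_force'],s['opening'])
im=look(['knob','mouth','spout','handle','drill_block'],n=1)['wrist']
cv2.imwrite('pics/w14.png',im['pixels'])
E
```

```text
[ 0.55678357 -0.10374961  0.29151074] [ 1.43412622 -1.04720064  0.26423029] 0.042642428058740696
knob wrist [320. 157.] 0.95 [ 0.591 -0.102]
mouth wrist [344. 147.] 0.86 [ 0.599 -0.124]
spout wrist [166. 227.] 0.82 [0.463 0.106]
handle wrist [248.  65.] 0.23 [ 0.67  -0.025]
drill_block wrist [284. 252.] 0.73 [ 0.432 -0.059]
```

View pics/w14.png

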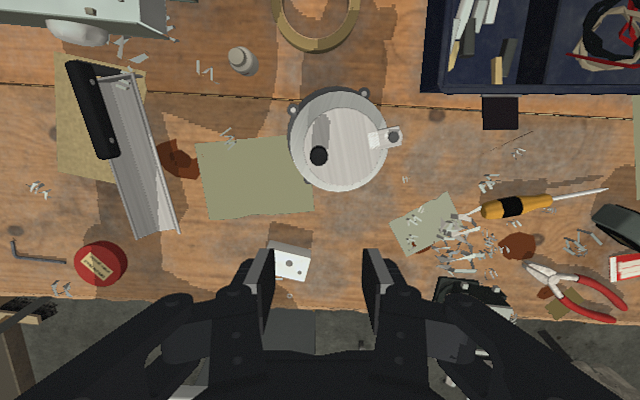

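```bash
python3 -c "
from station import ctrl
print(ctrl.finish_job())"
```

```text
the job is handed in; nothing more can be done
None
```

The job is finished and handed in at about 40 s of the 72 s allowed. I swung the cover open to its stop and laid the stray bolt in the chute. I then poured the bolts into the jar, set the chute back flat where it had stood, let go of it, and swung the cover shut to its stop.

**What the last checks showed:**
- **Bolts:** The force on the wrist fell from about 4.0–4.4 N to 2.9 N after the pour, which is the weight of an empty chute. A picture taken with the cover still open showed at least two bolts in the jar; I could not make out the third. No bolt showed in the open part of the chute or on the bench.
- **Cover:** The force at the knob rose to about 25 N at the shut stop. The knob then measured at (0.591, -0.102), against (0.592, -0.101) expected for shut.
- **Chute:** Its nose is within a few mm of its starting place.
- **Other things:** The drill block measured within about 7 mm of where it started, and the grease tin and oil bottle looked unmoved in the last picture. The thinner's reading shifted about 16 mm on a lower-confidence detection, though the arm never went near it.

**Checks that failed or disagreed:**
- The finder once gave the screwdriver's place as the grease tin's, and did not find the oil bottle in a late top view.
- The finder put the chute's nose several mm off my computed position before the pour. I aimed between the two.
- I viewed 14 pictures, four over the budget of 10.

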